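# Clear the fence stop and line up the plaster tiles

### The job

Slide the metal stop along the fence's track to the open end, lift it off and put it in the small metal tray. Then push the three square plaster tiles across the board, without lifting any of them off it, into one straight row: all flat against the fence, tight against the dark end block and tight against one another, in any order. Leave everything else on the bench where it is.

Things in the scene. Friction and masses are not known exactly. Their poses are not given: they have to be found in the camera images.
- board: Fixed plywood board on the table, 260 (x) x 380 (y) x 12 mm; origin at the centre of its underside; yaw varies up to 0.12 rad. An aluminium fence, 40 mm wide, standing 28 mm above the board's top, runs along its y axis at the far (+x) side, centre line at x = +100 mm, from y = -180 to +130 mm; its flat working face at x = +80 mm faces the robot.
- row_corner (a point): The inner corner on the board's top (12 mm above the table) where the fence face meets the dark wooden end block; at board x +80, y -150 mm, axes as the board's. The end block stands to its -y side: 30 mm wide (y), 80 mm long (x), 22 mm high. The finished row starts here: tile centres 28 mm from the fence face and 28, 84 and 140 mm from the block.
- track_end (a point): Middle of the open left (+y) end of the T-track in the fence's top, level with the fence's top (40 mm above the table), at board x +100, y +130 mm; axes as the board's. The track runs along y: slot 12 mm wide, lips 5 mm thick, over a channel 24 mm wide and 9 mm high. Its other end is closed.
- stop: Loose dark steel fence stop, 160 g, captive in the T-track, slides easily. Origin: centre of its head's underside, on the fence's top over the slot (40 mm above the table); axes as the board's while in the track. Head 30 mm long (y), x -31 to +16 mm, 24 mm high, thumb screw 20 mm wide, 10 mm high on top at the origin. Its arm and foot: see stop_foot.
- stop_foot (a point): Underside centre of the stop's foot, 13 mm below the stop's origin. The foot is 24 mm long (y), 21 mm wide, held under the lips with about 1.5 mm play; it is out when this point is 15 mm past the track's open end. An arm 8 mm thick hangs from the head's near (-x) end, in front of the fence face, to 20 mm below the stop's origin, so it stands where the row must go.
- tray: Fixed small open square metal tray, 130 x 130 mm outside, 25 mm high, walls and floor 5 mm thick; origin at the centre of its underside; to the left (+y) of the board.
- tile_rosette: Loose square cast plaster tile with a raised six-petal rosette on top, 56 x 56 mm, 16 mm thick (ornament 3 mm more), about 100 g, slides on the board; origin at the centre of its underside, x and y parallel to its sides, z up. It starts askew on the near part of the board.
- tile_scroll: Loose square cast plaster tile with a raised spiral scroll on top, 56 x 56 mm, 16 mm thick (ornament 3 mm more), about 100 g, slides on the board; origin at the centre of its underside, x and y parallel to its sides, z up. It starts askew on the near part of the board.
- tile_diamond: Loose square cast plaster tile with a raised diamond on top, 56 x 56 mm, 16 mm thick (ornament 3 mm more), about 100 g, slides on the board; origin at the centre of its underside, x and y parallel to its sides, z up. It starts askew on the near part of the board.
- jar: Bystander: small jar, 30 mm across, 42 mm high, standing on the board's near left corner; origin at the centre of its underside.
- mask: Bystander: white carnival half mask standing fixed on the table to the right of the board, about 160 mm wide and 95 mm high; origin on the table under it.
- brush: Bystander: loose paint brush 170 mm long lying on the table at the right front; origin under its middle.
- knife: Bystander: loose blunt modelling knife 178 mm long lying on the table beyond the board's far left corner; origin under its middle.
- bottle: Bystander: small white bottle, 36 mm across, 75 mm high, standing at the left beyond the tray; origin at the centre of its underside.
Not all that is in view belongs to the job. Leave any green look-alike of the tile_diamond alone. What is shaped like the tile_rosette but blue or purple is not meant.

How it is judged:
On the way, in this order (a step that is already met when the one before it is completed fails the run):
1. the stop has left the track by its open end (y of stop in the frame of board above 0.142 m).
2. the stop lies in the tray, let go (x of stop in the frame of tray between -0.065 and 0.065 m and y of stop in the frame of tray between -0.065 and 0.065 m and height (world z) of stop below 0.05 m and linear speed of stop below 0.02 m/s and contact force between stop and the fingers below 0.1 N), for 0.2 s.
At the end, for the whole second after the job is handed in: All three tiles lie at rest on the board in a row: each within 3 mm of the fence face and square to it within 0.06 rad, the row starting at the end block with at most 6 mm of gaps in all; the stop lies in the tray (origin inside its outline, under 50 mm high), let go (all of step 2 and x of each of tile_rosette, tile_scroll, tile_diamond in the frame of board above 0.049 m and y of tile_rosette in the frame of board between -0.126 and -0.004 m and height (world z) of each of tile_rosette, tile_scroll, tile_diamond below 0.015 m and angle between each of tile_rosette, tile_scroll, tile_diamond's own z axis and vertical below 0.06 rad and (angle between the x axis of tile_rosette and the x axis of board, either way round below 0.06 rad or angle between the x axis of tile_rosette and the y axis of board, either way round below 0.06 rad) and linear speed of each of tile_rosette, tile_scroll, tile_diamond below 0.01 m/s and y of tile_scroll in the frame of board between -0.126 and -0.004 m and (angle between the x axis of tile_scroll and the x axis of board, either way round below 0.06 rad or angle between the x axis of tile_scroll and the y axis of board, either way round below 0.06 rad) and y of tile_diamond in the frame of board between -0.126 and -0.004 m and (angle between the x axis of tile_diamond and the x axis of board, either way round below 0.06 rad or angle between the x axis of tile_diamond and the y axis of board, either way round below 0.06 rad)); the robot touches nothing.
It fails at once if a tile is lifted more than 15 mm off the board (height (world z) of any of tile_rosette, tile_scroll, tile_diamond above 0.027 m).
It fails at once if a bystander (jar, brush, knife, bottle) is moved more than 30 mm, or the jar or bottle knocked over (distance of any of jar, brush, knife, bottle from where it was at the start of the episode above 0.03 m or angle between any of jar, bottle's own z axis and vertical above 0.5 rad).
It fails at once if the mask is struck with more than 15 N (contact force between mask and anything else above 15 N).
It also fails if it takes over 70 s, if anything falls off the work surface, if the arm or the gripper's body presses on something with over 40 N, if the wrist force passes 120 N, or if a joint passes its speed limit or range.

### The arm

A 7-joint arm with a two-finger parallel gripper is mounted at the origin on the work surface. World frame = base frame: x ahead of the robot, y to its left, z up, the work surface at z = 0. Lengths are in m, angles in rad, forces in N, time in s.
With the tool pointing down it reaches from about 0.4 to 0.85 m from the base axis. Payload 4.5 kg.
Tool frame: the origin (TCP) lies at the very end of the fingers, on their centre line; the grasp point (between the pads) lies 19 mm behind it; z points along the fingers, y is the line along which they close (so a half turn about z gives the same grasp; the last joint's range is limited). The gripper opens to 88 mm and grips with 3 to 60 N. Pads are 18 mm wide; open, the fingers measure 123 mm over their backs; the gripper's body (75 mm by 187 mm) begins 45 mm behind the grasp point.
Start: joints at [-1.155, 0.689, -0.195, 1.565, 0.157, 0.902, -0.215], TCP at [0.233, 0.58, 0.239] pointing down, gripper open.
Joint ranges: [-3.01, 3.01], [-0.46, 2.08], [-1.47, 1.51], [0.13, 2.56], [-1, 4.14], [0.04, 2.09], [-2.66, 2.66]. Speed limits (rad/s): [2.57, 2.57, 3.14, 3.14, 3.14, 3.14, 3.14].

### API

Orientations are given as a unit quaternion [x, y, z, w].
In Python, from plant import r, optics gives the robot as it stands.
- The arm moves only by the tool servo_tool, never from a script. Its arguments are lists of equal length, an entry for each row: "translation": the shift along the tool's x, y, z in m, a list of three; "turn": the turn, a rotation vector about the tool's x, y, z in rad, a list of three. In form: {"translation": [[dx, dy, dz], ...], "turn": [[rx, ry, rz], ...]}. A call has 1 to 10 rows; each row shifts and turns the commanded pose from where the row before left it, along the tool's axes as they then stand; what a row does not reach is not made up. A row lasts 1/8 s, in which the tool goes at most 62.5 mm and 10.7 degrees, less where a joint would pass 70% of its speed; a pose out of reach is approached as far as the arm can. A call is refused whole if a number of a shift passes 0.0625 or a number of a turn 0.188, either way. A call with a gripper value outside its range is refused whole. "grip" is the opening, from 0 (shut) to 1 (fully open), set as the call begins (left out, the last holds). The fingers move at their own pace and stop on an object; "grip_force" is the grip in N (left out, the last holds). Time passes only in rows, so rows that do not move let the fingers close. It gives the time, the measured TCP pose, the force, the opening and the grip force at its end, in the units of the state.
- r.get_state(): the state, without advancing time (a new reading comes with each control period).
- optics.snapshot(name): name is "scene" or "side" or "wrist"; returns a dict with "img" (400x640x3 uint8, red, green, blue), "z_map" (400x640 float32, m along the optical axis (not along the pixel's ray), 0 where there is no reading), "mtx" (3x3 intrinsics, pixels), "R" (3x3) and "t" (3): a world point X has camera coordinates R X + t. Camera axes: x right, y down, z forward; pixel columns grow to the right and rows downward; lengths in m; the calibration is good to about 2 mm. A picture is of the moment at which its call begins.
- r.finish_job(): hands the job in; it is judged then, once.
The state is a dict: "clock": time; "q": joint angles; "qd": joint speeds; "joint_torque": joint torques, N m; "tool_pos": TCP position; "eef_rot": TCP orientation; "contact_force": force on the tool from outside, world axes, zero at the start; "moment": the same for the moment, N m; "opening": opening from 0.0 (shut) to 1.0 (fully open); "finger_force": force on a finger pad.
Only numpy, scipy, OpenCV 4.12 (cv2) and the standard library are available. Lean on these libraries where they do the work, as an engineer would, in place of code of your own. Each camera call takes 0.05 s, during which the arm holds its last target. There are 200 camera calls.

## Working session

There is one attempt and no reset: what is moved stays moved. The work goes in short steps, Python scripts to look and compute and a tool call to move; the robot and the scene stay as the last step left them, time stands still between calls to the robot, and variables do not carry over. Pictures are saved under pics/ and viewed, at most 10 in all, crops included, and the job is handed in when it is done.

Besides the shell and the picture viewer there is one more tool, called after "Request:" by a JSON object that holds its "api" and its "payload", one argument or row to a line. servo_tool: Moves the arm, as the interface text tells. Its arguments: {"type":"object","properties":{"translation":{"type":"array"},"turn":{"type":"array"},"grip":{"type":"number"},"grip_force":{"type":"number"}},"required":["translation","turn"]}

```bash
ls; mkdir -p pics
python3 - <<'E'
from plant import r, optics
import cv2,numpy as np,pickle
s=r.get_state(); print(s)
for n in ("scene","side","wrist"):
    d=optics.snapshot(n); pickle.dump(d,open(f"{n}0.pkl","wb"))
    print(n,d["mtx"].tolist(),(-d["R"].T@d["t"]).round(3),d["R"][2].round(2),(d["z_map"]>0).mean())
    cv2.imwrite(f"pics/{n}0.png",d["img"][:,:,::-1])
E
```

```text
pics
{'clock': 0.0, 'q': array([-1.15521443,  0.68998907, -0.19451946,  1.56635086,  0.15727858,
        0.90246989, -0.21511486]), 'qd': array([ 3.97754684e-04,  1.63311072e-03, -2.31965368e-04,  7.48119111e-04,
       -1.80569364e-04, -2.24144375e-04, -5.49887149e-05]), 'joint_torque': array([ 3.27306020e-05, -5.27551639e+01, -1.26711264e+00, -1.53434390e+01,
       -5.26968122e-02,  6.40497237e-03,  1.56486899e-04]), 'tool_pos': array([0.23266104, 0.57940101, 0.23790516]), 'eef_rot': array([ 1.89703551e-01,  9.81840989e-01, -9.06008556e-04, -1.19807286e-04]), 'contact_force': array([ 0.00341767, -0.04243824, -0.27470577]), 'moment': array([-0.0100547 , -0.02171761,  0.00790684]), 'finger_force': 0.0, 'opening': 0.9990369194602631}
scene [[427.2448027066019, 0.0, 314.46269885419963], [0.0, 427.2448027066019, 198.60778188765406], [0.0, 0.0, 1.0]] [1.542 0.08  0.888] [-0.77 -0.08 -0.63] 0.99612890625
side [[400.2140135348972, 0.0, 320.3585291776893], [0.0, 400.2140135348972, 194.1549870826402], [0.0, 0.0, 1.0]] [ 0.187 -0.644  0.862] [ 0.32  0.58 -0.75] 0.996140625
wrist [[275.97586157013984, 0.0, 319.3682134864116], [0.0, 275.97586157013984, 197.5853269354486], [0.0, 0.0, 1.0]] [0.172 0.604 0.383] [ 0.24 -0.1  -0.97] 0.92630078125
```

View pics/scene0.png

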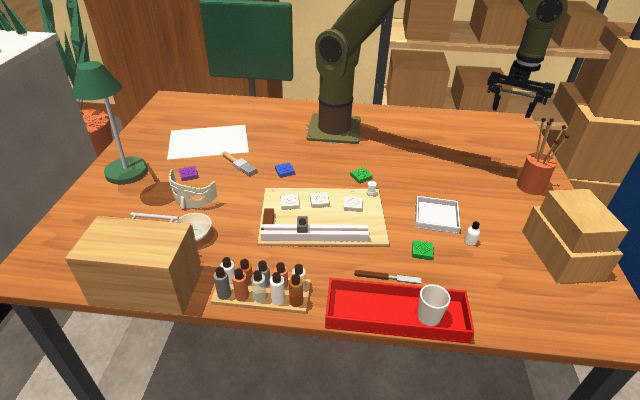

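View pics/side0.png

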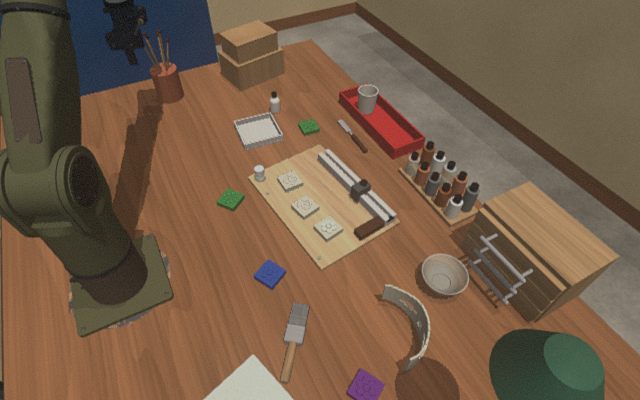

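The scene camera looks back at the robot. The board is at about (320,215), with the stop at (302,224) on the fence, three white tiles at (290,202), (319,200) and (353,203), the jar at (372,188) and the tray at (437,214). The side view shows the stop at (360,188), the tiles at (290,180), (305,206) and (328,228), and the dark block at (370,227).

```bash
cat > h.py <<'E'
import numpy as np,cv2,pickle
def pts(d):
    z=d["z_map"]; v,u=np.mgrid[:400,:640]; K=d["mtx"]
    c=np.stack([(u-K[0,2])/K[0,0]*z,(v-K[1,2])/K[1,1]*z,z],-1)
    P=(c-d["t"])@d["R"]; P[z==0]=np.nan
    return P
def rect(P2):
    (c,s,a)=cv2.minAreaRect((P2*1000).astype(np.float32)); return np.round(c,1),np.round(s,1),round(a,2)
def blobs(m,P,minn=15):
    n,l,st,_=cv2.connectedComponentsWithStats(m.astype(np.uint8))
    for i in range(1,n):
        if st[i,4]>=minn: yield st[i],P[l==i]
E
python3 - <<'E'
from h import *
for n in ("scene","side"):
    d=pickle.load(open(n+"0.pkl","rb")); P=pts(d); img=d["img"].astype(int)
    x,y,z=P[...,0],P[...,1],P[...,2]
    reg=(x>.35)&(x<.85)&(y>-.25)&(y<.45)
    print(n,"table z",np.nanmedian(z[reg&(abs(z)<.008)]))
    for nm,lo,hi in(("board",.008,.016),("tiles",.022,.033),("block/fence",.032,.045),("stop",.055,.085),("tray/low",.017,.03)):
        for st,Q in blobs(reg&(z>lo)&(z<hi),P,25): print(nm,st.tolist(),rect(Q[:,:2]),"z",np.percentile(Q[:,2],[5,50,95]).round(4),"mean",Q.mean(0).round(4))
    s=d["img"]; g=cv2.cvtColor(s,cv2.COLOR_RGB2HSV)
E
```

```text
scene table z 0.002005869119776199
board [258, 188, 131, 58, 3734] (array([545.7,   4.7]), array([266.4, 380.8]), 6.63) z [0.0105 0.0135 0.0156] mean [0.5438 0.022  0.0133]
board [418, 199, 39, 10, 102] (array([449.1, 364.8]), array([119.7,  28.8]), 83.16) z [0.0082 0.0111 0.0155] mean [0.4442 0.3657 0.0117]
board [415, 224, 37, 8, 76] (array([567.2, 340.8]), array([105.7,  11.9]), 83.25) z [0.0084 0.0118 0.0152] mean [0.5654 0.3408 0.0118]
board [412, 254, 21, 5, 40] (array([686.8, 299.3]), array([54.8,  7.3]), 84.81) z [0.0088 0.0125 0.0154] mean [0.688  0.3004 0.0121]
board [355, 270, 39, 9, 163] (array([769.9, 165.2]), array([101.8,  18.3]), 87.39) z [0.0088 0.0126 0.0151] mean [0.7708 0.1613 0.0124]
board [395, 275, 27, 8, 110] (array([772.8, 255.9]), array([20.8, 68.7]), 0.94) z [0.0084 0.0098 0.0125] mean [0.7733 0.2574 0.01  ]
board [303, 279, 8, 13, 60] (array([829.3,  -8.3]), array([41.3, 15.5]), 0.24) z [0.0107 0.0132 0.0157] mean [ 0.8314 -0.0066  0.0132]
board [331, 287, 89, 16, 342] (array([838.7, 167.8]), array([224.8,  21.9]), 89.77) z [0.0082 0.0099 0.0153] mean [0.8
[... 12733 characters left out ...]
[366, 194, 24, 24, 90] (array([ 667.1, -102.3]), array([11.4, 94.6]), 5.79) z [0.0224 0.0253 0.028 ] mean [ 0.6672 -0.1026  0.0254]
tray/low [435, 199, 13, 8, 38] (array([ 826. , -175.1]), array([13. , 32.7]), 39.79) z [0.0176 0.025  0.0289] mean [ 0.8251 -0.1755  0.0241]
tray/low [445, 209, 14, 9, 46] (array([ 827.6, -217.8]), array([17.3, 33.7]), 29.33) z [0.0179 0.0238 0.0288] mean [ 0.8252 -0.2204  0.0235]
tray/low [314, 216, 30, 26, 380] (array([ 510. , -105.8]), array([56.5, 57.8]), 12.49) z [0.0201 0.027  0.0296] mean [ 0.509  -0.109   0.0266]
tray/low [354, 218, 42, 23, 113] (array([ 622. , -168.2]), array([ 29.7, 121.9]), 82.6) z [0.0174 0.0235 0.0293] mean [ 0.6124 -0.1661  0.0234]
```

Run:
```python
import cv2
a=cv2.imread("pics/scene0.png")[170:260,245:495]; cv2.imwrite("pics/c0.png",cv2.resize(a,None,fx=3.2,fy=3.2,interpolation=cv2.INTER_CUBIC))
```

```text
(no output)
```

View pics/c0.png

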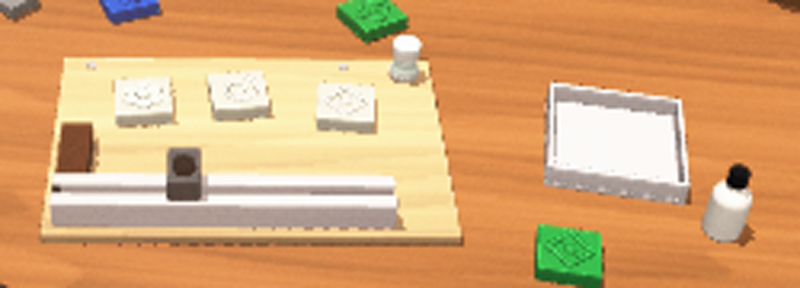

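The crop shows the tiles lying clear of the fence, the track's open end at about (395,185) on the right, the stop at (183,172) with its arm facing the robot, and the jar at (405,60). From two views the board is at about (0.5455, 0.004) with yaw 0.117, the stop is at board (0.100, -0.061), and the tray is at (0.503, 0.358). I'll turn the tool to the board's axes, so that tool x = -board x, and move in.

Request:
{"api": "servo_tool", "payload": {
  "translation": [
    [0, 0, 0],
    [0, 0, 0],
    [0, 0, 0],
    [-0.026, -0.052, 0],
    [-0.026, -0.052, 0],
    [-0.026, -0.052, 0],
    [-0.026, -0.052, 0],
    [-0.026, -0.052, 0],
    [-0.026, -0.052, 0],
    [-0.026, -0.052, 0]
  ],
  "turn": [
    [0, 0, -0.166],
    [0, 0, -0.166],
    [0, 0, -0.167],
    [0, 0, 0],
    [0, 0, 0],
    [0, 0, 0],
    [0, 0, 0],
    [0, 0, 0],
    [0, 0, 0],
    [0, 0, 0]
  ]
}}

```text
clock: 1.4
tool_pos: [0.457, 0.2381, 0.2387]
eef_rot: [-0.059, 0.998, 0.0, 0.0]
contact_force: [0.0, 1.3, -0.2]
opening: 1.004
finger_force: 0.0
```

Request:
{"api": "servo_tool", "payload": {
  "translation": [
    [-0.026, -0.05, 0],
    [-0.026, -0.05, 0],
    [-0.026, -0.05, 0],
    [-0.026, -0.05, 0],
    [-0.026, -0.05, 0],
    [-0.026, -0.05, 0.02],
    [0, 0, 0.04],
    [0, 0, 0]
  ],
  "turn": [
    [0, 0, 0],
    [0, 0, 0],
    [0, 0, 0],
    [0, 0, 0],
    [0, 0, 0],
    [0, 0, 0],
    [0, 0, 0],
    [0, 0, 0]
  ]
}}

```text
clock: 2.4
tool_pos: [0.6436, -0.0405, 0.1755]
eef_rot: [-0.058, 0.998, 0.0, -0.004]
contact_force: [-0.2, -0.2, -0.1]
opening: 1.0
finger_force: 0.0
```

```bash
cat >> h.py <<'E'
from scipy.spatial.transform import Rotation as Ro
C=np.array([.5455,.004]); YAW=.117
def tob(p):
    c,s=np.cos(YAW),np.sin(YAW); d=np.asarray(p)[...,:2]-C
    return np.stack([d[...,0]*c+d[...,1]*s,-d[...,0]*s+d[...,1]*c],-1)
def tcp(s):
    R=Ro.from_quat(s["eef_rot"]).as_matrix()
    print("t",round(s["clock"],2),"TCP board",tob(s["tool_pos"]).round(4),"z",s["tool_pos"][2].round(4),"y-axis ang-board",round(np.degrees(np.arctan2(R[1,1],R[0,1])-YAW),2),"zaxis",R[:,2].round(4),"open",round(s["opening"]*88,1),"F",s["contact_force"].round(1),"ff",np.round(s["finger_force"],1))
E
python3 - <<'E'
from plant import r, optics
from h import *
tcp(r.get_state())
d=optics.snapshot("wrist"); pickle.dump(d,open("wrist1.pkl","wb")); cv2.imwrite("pics/w1.png",d["img"][:,:,::-1])
P=pts(d); z=P[...,2]
Pb=P.copy(); Pb[...,:2]=tob(P)
near=(abs(Pb[...,0])<.16)&(abs(Pb[...,1])<.2)
for nm,lo,hi in(("tiles",.022,.030),("fence",.036,.045),("head",.058,.068),("screw",.069,.08)):
    for st,Q in blobs(near&(z>lo)&(z<hi),Pb,60): print(nm,st.tolist(),rect(Q[:,:2]),np.percentile(Q[:,2],[5,50,95]).round(4))
E
```

```text
t 2.4 TCP board [ 0.0922 -0.0557] z 0.1755 y-axis ang-board 89.98 zaxis [-7.6e-03  1.0e-04 -1.0e+00] open 88.0 F [-0.2 -0.2 -0.1] ff 0.0
tiles [337, 0, 63, 71, 3755] (array([-57.8,  -8.7]), array([56.4, 56.1]), 6.65) [0.026  0.0274 0.0292]
tiles [238, 11, 65, 69, 3423] (array([ -47.7, -103.1]), array([56.6, 56.4]), 4.39) [0.0261 0.0277 0.0297]
tiles [441, 19, 72, 69, 3578] (array([-40.5,  96.5]), array([57.1, 56.5]), 84.31) [0.0257 0.0274 0.0293]
tiles [226, 99, 37, 79, 228] (array([  45.6, -147.5]), array([85.2, 29. ]), 21.17) [0.0226 0.0257 0.0298]
tiles [331, 176, 161, 2, 184] (array([79.9, 43.8]), array([174.8,   0.6]), 89.96) [0.0236 0.0248 0.0298]
tiles [212, 192, 88, 10, 873] (array([ 102.6, -125.9]), array([95. , 11.2]), 89.85) [0.024  0.0252 0.0265]
tiles [331, 192, 158, 10, 1568] (array([102.9,  43.7]), array([ 11.3, 174. ]), 0.04) [0.0241 0.0252 0.0263]
fence [201, 178, 99, 38, 2681] (array([  99.9, -128.4]), array([ 40.6, 102.6]), 0.07) [0.0376 0.0391 0.0403]
fence [331, 178, 169, 14, 2318] (array([86.7, 43.8]), array([175.5,  14. ]), 89.97) [0.0372 0.0391 0.0403]
fence [331, 202, 165, 14, 2272] (array([112.8,  43.8]), array([175.1,  14.8]), 89.93) [0.0373 0.0391 0.0402]
head [300, 171, 31, 48, 1131] (array([ 92.1, -60.3]), array([29.7, 46.8]), 89.81) [0.0617 0.0631 0.0642]
screw [305, 195, 21, 21, 339] (array([ 99.5, -60.2]), array([18.9, 18.9]), 89.77) [0.0708 0.073  0.0742]
```

View pics/w1.png

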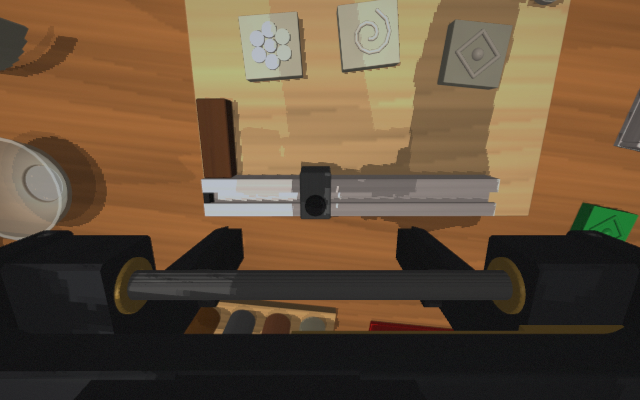

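The wrist view shows the rosette (270,45), scroll (368,35), diamond (475,52), block (215,135) and the stop, with its screw at (315,205). It agrees with the board frame to about 1 mm, and the stop origin is at board (0.0996, -0.0603). I'll descend and grasp it.

Request:
{"api": "servo_tool", "payload": {
  "translation": [
    [-0.003, -0.0045, 0.01],
    [0, 0, 0.04],
    [0, 0, 0.04],
    [0, 0, 0.03],
    [0, 0, 0.01],
    [0, 0, 0]
  ],
  "turn": [
    [0, 0, 0],
    [0, 0, 0],
    [0, 0, 0],
    [0, 0, 0],
    [0, 0, 0],
    [0, 0, 0]
  ]
}}

```text
clock: 3.2
tool_pos: [0.6502, -0.0436, 0.0493]
eef_rot: [-0.059, 0.998, 0.0, 0.0]
contact_force: [-0.2, -0.6, 0.6]
opening: 1.0
finger_force: 0.0
```

```bash
python3 -c "
from plant import r
from h import *
tcp(r.get_state())"
```

```text
t 3.2 TCP board [ 0.0985 -0.0595] z 0.0493 y-axis ang-board 90.05 zaxis [ 9.e-04  1.e-04 -1.e+00] open 88.0 F [-0.2 -0.6  0.6] ff 0.0
```

Request:
{"api": "servo_tool", "payload": {
  "translation": [
    [0.004, -0.0005, 0.003],
    [0, 0, 0],
    [0, 0, 0],
    [0, 0, 0],
    [0, 0, 0],
    [0, 0, 0],
    [0, 0, 0]
  ],
  "turn": [
    [0, 0, 0],
    [0, 0, 0],
    [0, 0, 0],
    [0, 0, 0],
    [0, 0, 0],
    [0, 0, 0],
    [0, 0, 0]
  ],
  "grip": 0.25,
  "grip_force": 20
}}

```text
clock: 4.08
tool_pos: [0.6458, -0.0449, 0.0457]
eef_rot: [-0.059, 0.998, 0.0, 0.0]
contact_force: [-0.2, 0.7, 0.5]
opening: 0.34
finger_force: 20.0
```

Request:
{"api": "servo_tool", "payload": {
  "translation": [
    [0, 0.015, 0],
    [0, 0.03, 0],
    [0, 0.03, 0],
    [0, 0.03, 0],
    [0, 0.03, 0],
    [0, 0.02, 0],
    [0, 0, 0]
  ],
  "turn": [
    [0, 0, 0],
    [0, 0, 0],
    [0, 0, 0],
    [0, 0, 0],
    [0, 0, 0],
    [0, 0, 0],
    [0, 0, 0]
  ]
}}

```text
clock: 4.95
tool_pos: [0.627, 0.1123, 0.0457]
eef_rot: [-0.06, 0.998, 0.001, -0.0]
contact_force: [0.1, 1.1, 0.2]
opening: 0.335
finger_force: 20.0
```

```bash
python3 -c "
from plant import r
from h import *
tcp(r.get_state())"
```

```text
t 4.95 TCP board [0.0936 0.0981] z 0.0457 y-axis ang-board 90.23 zaxis [-3.0e-04  2.3e-03 -1.0e+00] open 29.4 F [0.1 1.1 0.2] ff 20.0
```

Request:
{"api": "servo_tool", "payload": {
  "translation": [
    [0, 0.02, 0],
    [0, 0.03, 0],
    [0, 0.03, 0],
    [0, 0, 0],
    [0, 0, -0.015],
    [0, 0, -0.04],
    [0.02, 0.04, -0.01],
    [0.025, 0.045, 0],
    [0.025, 0.05, 0],
    [0.025, 0.043, 0]
  ],
  "turn": [
    [0, 0, 0],
    [0, 0, 0],
    [0, 0, 0],
    [0, 0, 0],
    [0, 0, 0],
    [0, 0, 0],
    [0, 0, 0],
    [0, 0, 0],
    [0, 0, 0],
    [0, 0, 0]
  ]
}}

```text
clock: 6.2
tool_pos: [0.5033, 0.3543, 0.1119]
eef_rot: [-0.057, 0.998, 0.0, 0.001]
contact_force: [0.0, 1.2, -2.3]
opening: 0.339
finger_force: 20.0
```

Request:
{"api": "servo_tool", "payload": {
  "translation": [
    [0, 0, 0],
    [0, 0, 0]
  ],
  "turn": [
    [0, 0, 0],
    [0, 0, 0]
  ]
}}

```text
clock: 6.45
tool_pos: [0.5046, 0.352, 0.1113]
eef_rot: [-0.057, 0.998, -0.001, 0.001]
contact_force: [1.1, 0.5, -0.9]
opening: 0.339
finger_force: 20.0
```

Run:
```python
from plant import r,optics
from h import *
s=r.get_state(); tcp(s)
print(s["tool_pos"])
d=optics.snapshot("wrist"); P=pts(d); z=P[...,2]
t=s["tool_pos"]
m=(np.hypot(P[...,0]-.503,P[...,1]-.358)<.11)&(z>.018)&(z<.03)
for st,Q in blobs(m,P,60): print("tray",st.tolist(),rect(Q[:,:2]))
a=optics.snapshot("scene")["img"]; b=d["img"]
o=np.vstack([cv2.resize(a[150:270,380:540],(640,480))[:300],b[:300]])
cv2.imwrite("pics/g1.png",o[:,:,::-1])
```

```text
t 6.45 TCP board [-0.      0.3504] z 0.1113 y-axis ang-board 89.88 zaxis [ 0.0015 -0.0016 -1.    ] open 29.8 F [ 1.1  0.5 -0.9] ff 20.0
[0.50459174 0.35203977 0.11131787]
tray [247, 108, 174, 145, 2689] (array([501.3, 359. ]), array([130.2, 129.1]), 85.14)
```

View pics/g1.png

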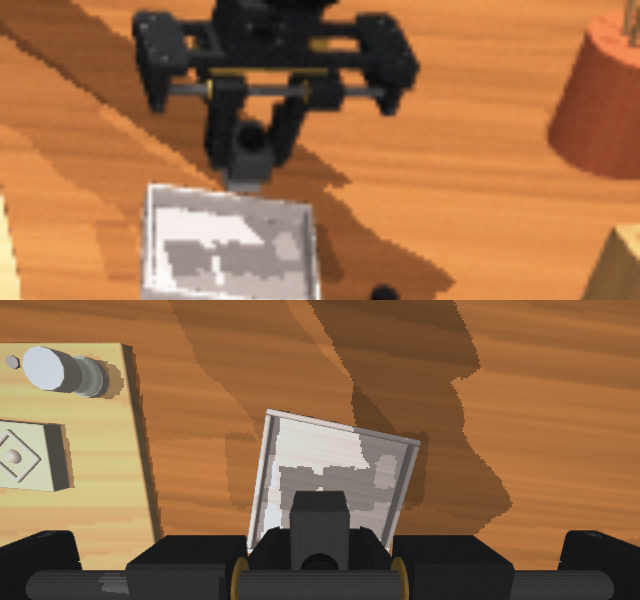

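The stop is held over the tray, visible at about (320,530) in the lower half. The tray centre is (0.501, 0.359), so I'll lower and release.

Request:
{"api": "servo_tool", "payload": {
  "translation": [
    [0.002, 0.006, 0.02],
    [0, 0, 0.03],
    [0, 0, 0.02],
    [0, 0, 0.008],
    [0, 0, 0.001],
    [0, 0, 0]
  ],
  "turn": [
    [0, 0, 0],
    [0, 0, 0],
    [0, 0, 0],
    [0, 0, 0],
    [0, 0, 0],
    [0, 0, 0]
  ]
}}

```text
clock: 7.3
tool_pos: [0.5009, 0.3602, 0.0323]
eef_rot: [-0.058, 0.998, 0.0, 0.0]
contact_force: [0.3, -0.2, -1.3]
opening: 0.339
finger_force: 20.0
```

Request:
{"api": "servo_tool", "payload": {
  "translation": [
    [0, 0, 0],
    [0, 0, 0],
    [0, 0, 0],
    [0, 0, 0]
  ],
  "turn": [
    [0, 0, 0],
    [0, 0, 0],
    [0, 0, 0],
    [0, 0, 0]
  ],
  "grip": 0.52
}}

```text
clock: 7.8
tool_pos: [0.5005, 0.3599, 0.0319]
eef_rot: [-0.059, 0.998, 0.0, 0.0]
contact_force: [-1.2, 0.7, 0.6]
opening: 0.522
finger_force: 0.0
```

Request:
{"api": "servo_tool", "payload": {
  "translation": [
    [0, 0, -0.02],
    [0, 0, -0.05],
    [0, 0, -0.05],
    [0, 0, 0]
  ],
  "turn": [
    [0, 0, 0],
    [0, 0, 0],
    [0, 0, 0],
    [0, 0, 0]
  ]
}}

```text
clock: 8.3
tool_pos: [0.5028, 0.362, 0.1572]
eef_rot: [-0.058, 0.998, 0.003, 0.004]
contact_force: [0.3, 0.3, -0.7]
opening: 0.52
finger_force: 0.0
```

Run:
```python
from plant import r,optics
from h import *
s=r.get_state(); tcp(s)
d=optics.snapshot("wrist"); P=pts(d); z=P[...,2]
hsv=cv2.cvtColor(d["img"],cv2.COLOR_RGB2HSV)
m=(abs(P[...,0]-.502)<.055)&(abs(P[...,1]-.359)<.055)&(z>.02)&(z<.08)
for st,Q in blobs(m,P,60): print("stop",st.tolist(),rect(Q[:,:2]),np.percentile(Q[:,2],[5,50,95,99]).round(4))
```

```text
t 8.3 TCP board [-0.0006  0.3605] z 0.1572 y-axis ang-board 89.99 zaxis [ 0.0074  0.0065 -1.    ] open 45.8 F [ 0.3  0.3 -0.7] ff 0.0
stop [302, 164, 32, 54, 1621] (array([503.3, 360.1]), array([51.3, 30. ]), 6.63) [0.0278 0.0459 0.053  0.054 ]
```

The stop lies let go in the tray. Next come the tiles. I'll part-close the fingers into a flat pusher and start with the diamond tile, which is nearest.

Request:
{"api": "servo_tool", "payload": {
  "translation": [
    [0.015, -0.044, 0],
    [0.015, -0.044, 0],
    [0.015, -0.044, 0],
    [0.015, -0.044, 0],
    [0.014, -0.044, 0],
    [0.013, -0.044, 0.02],
    [0, 0, 0.05],
    [0, 0, 0]
  ],
  "turn": [
    [0, 0, 0],
    [0, 0, 0],
    [0, 0, 0],
    [0, 0, 0],
    [0, 0, 0],
    [0, 0, 0],
    [0, 0, 0],
    [0, 0, 0]
  ],
  "grip": 0.2
}}

```text
clock: 9.35
tool_pos: [0.4423, 0.0864, 0.0791]
eef_rot: [-0.059, 0.998, -0.001, -0.004]
contact_force: [-0.2, 0.1, 0.5]
opening: 0.199
finger_force: 0.0
```

Run:
```python
from plant import r,optics
from h import *
s=r.get_state(); tcp(s)
d=optics.snapshot("wrist"); P=pts(d); z=P[...,2]; Pb=P.copy(); Pb[...,:2]=tob(P)
t=s["tool_pos"]; 
# fingertips: points lower than TCP+25mm near the tool
for lo,hi in ((.0,.012),(.012,.03)):
    m=(np.hypot(P[...,0]-t[0],P[...,1]-t[1])<.06)&(z>t[2]+lo)&(z<t[2]+hi)
    for st,Q in blobs(m,Pb,20): print("finger",rect(Q[:,:2]-tob(t)),Q[:,2].min().round(4))
m=(np.hypot(Pb[...,0]+.13,Pb[...,1]-.14)<.08)&(z>.035)&(z<.07)
for st,Q in blobs(m,Pb,20): print("jar",rect(Q[:,:2]),Q[:,2].max().round(4))
cv2.imwrite("pics/w2.png",d["img"][:,:,::-1])
```

```text
t 9.35 TCP board [-0.0929  0.0939] z 0.0791 y-axis ang-board 90.02 zaxis [-0.0075 -0.0029 -1.    ] open 17.5 F [-0.2  0.1  0.5] ff 0.0
finger (array([ -3.8, -11.9]), array([23.4, 10.5]), 36.33) 0.0791
finger (array([-3.6, 11.3]), array([10.6, 23.7]), 53.24) 0.0792
finger (array([ -4.1, -12.5]), array([24.4, 11.1]), 38.97) 0.0912
finger (array([-3.9, 11.8]), array([11.2, 24.7]), 51.32) 0.0911
jar (array([-103. ,  161.8]), array([27.8, 27.9]), 1.92) 0.0556
```

View pics/w2.png

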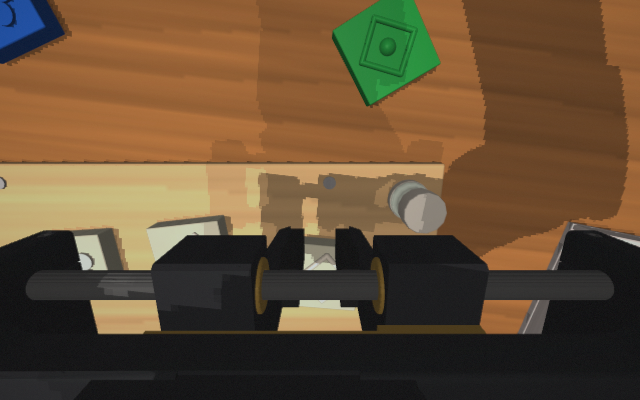

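The wrist view shows the fingertips straddling y just behind the diamond tile, at about (320,255). The jar at (415,205) is well clear to the side, with its edge about 30 mm from the fingers. I'll descend and push.

Request:
{"api": "servo_tool", "payload": {
  "translation": [
    [0, 0.002, 0.03],
    [0, 0, 0.025],
    [0, 0, 0.006],
    [0, 0, 0],
    [-0.014, 0, 0],
    [-0.018, 0, 0],
    [-0.018, 0, 0],
    [-0.018, 0, 0],
    [-0.018, 0, 0],
    [-0.01, 0, 0]
  ],
  "turn": [
    [0, 0, 0],
    [0, 0, 0],
    [0, 0, 0],
    [0, 0, 0],
    [0, 0, 0],
    [0, 0, 0],
    [0, 0, 0],
    [0, 0, 0],
    [0, 0, 0],
    [0, 0, 0]
  ]
}}

```text
clock: 10.65
tool_pos: [0.5411, 0.1011, 0.025]
eef_rot: [-0.058, 0.998, 0.0, -0.001]
contact_force: [-0.0, 0.0, 1.0]
opening: 0.197
finger_force: 0.4
```

```bash
cat >> h.py <<'E'
def tiles(optics,s,name="side"):
    d=optics.snapshot(name); P=pts(d); z=P[...,2]; Pb=P.copy(); Pb[...,:2]=tob(P)
    m=(abs(Pb[...,0])<.079)&(Pb[...,1]>-.148)&(Pb[...,1]<.15)&(z>.022)&(z<.034)
    for st,Q in blobs(m,Pb,40): print("tile",st.tolist(),rect(Q[:,:2]))
    return d
E
python3 - <<'E'
from plant import r,optics
from h import *
s=r.get_state(); tcp(s); tiles(optics,s)
E
```

```text
t 10.65 TCP board [0.007  0.0969] z 0.025 y-axis ang-board 90.0 zaxis [-1.3e-03  6.0e-04 -1.0e+00] open 17.3 F [-0.  0.  1.] ff 0.4
tile [294, 195, 26, 23, 301] (array([-55.2, -11.2]), array([53.6, 58.5]), 6.01)
tile [314, 216, 30, 25, 396] (array([ -47. , -104.7]), array([57.6, 57.1]), 4.01)
```

Request:
{"api": "servo_tool", "payload": {
  "translation": [
    [0.004, 0, 0],
    [0, 0, 0.007],
    [0, 0, 0],
    [-0.005, 0, 0],
    [-0.004, 0, 0],
    [-0.003, 0, 0],
    [-0.002, 0, 0],
    [0, 0, 0]
  ],
  "turn": [
    [0, 0, 0],
    [0, 0, 0],
    [0, 0, 0],
    [0, 0, 0],
    [0, 0, 0],
    [0, 0, 0],
    [0, 0, 0],
    [0, 0, 0]
  ]
}}

```text
clock: 11.7
tool_pos: [0.5476, 0.1012, 0.0161]
eef_rot: [-0.059, 0.998, -0.001, -0.003]
contact_force: [-5.6, -0.4, 3.7]
opening: 0.196
finger_force: 2.8
```

Run:
```python
from plant import r,optics
from h import *
s=r.get_state(); tcp(s); d=tiles(optics,s,"wrist")
cv2.imwrite("pics/w3.png",d["img"][100:400,150:550,::-1])
```

```text
t 11.7 TCP board [0.0135 0.0963] z 0.0161 y-axis ang-board 90.04 zaxis [-0.0066 -0.0024 -1.    ] open 17.2 F [-5.6 -0.4  3.7] ff 2.8
tile [19, 61, 156, 116, 13508] (array([-56. ,  -8.3]), array([52.6, 58.2]), 6.63)
tile [273, 230, 94, 40, 735] (array([13.9, 96.1]), array([22.2, 46.5]), 0.15)
tile [278, 300, 84, 31, 2190] (array([51.9, 95.9]), array([23. , 47.9]), 0.82)
```

View pics/w3.png

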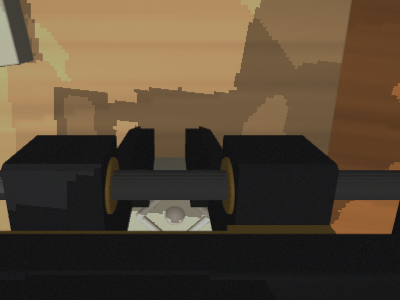

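The wrist view shows the diamond's ornament at (175,215), directly ahead of the fingers. With 5.6 N of contact force, it is seated against the fence. The scroll tile is next.

Request:
{"api": "servo_tool", "payload": {
  "translation": [
    [0.02, 0, 0],
    [0.01, 0, -0.03],
    [0.01, -0.01, -0.02],
    [0.025, -0.03, 0],
    [0.025, -0.03, 0],
    [0.025, -0.03, 0],
    [0.012, -0.005, 0],
    [0, 0, 0],
    [0, 0, 0]
  ],
  "turn": [
    [0, 0, 0],
    [0, 0, 0],
    [0, 0, 0],
    [0, 0, 0],
    [0, 0, 0],
    [0, 0, 0],
    [0, 0, 0],
    [0, 0, 0],
    [0, 0, 0]
  ]
}}

```text
clock: 12.88
tool_pos: [0.4378, -0.0165, 0.0668]
eef_rot: [-0.059, 0.998, 0.0, -0.0]
contact_force: [0.1, 0.3, -0.6]
opening: 0.198
finger_force: 0.0
```

Run:
```python
from plant import r,optics
from h import *
s=r.get_state(); tcp(s); d=tiles(optics,s,"scene")
```

```text
t 12.88 TCP board [-0.1094 -0.0078] z 0.0668 y-axis ang-board 90.07 zaxis [-2.e-04  1.e-04 -1.e+00] open 17.4 F [ 0.1  0.3 -0.6] ff 0.0
tile [310, 193, 19, 13, 204] (array([-52.4,  -9.1]), array([52.5, 56.7]), 1.68)
tile [281, 194, 18, 14, 216] (array([ -45.9, -102.8]), array([61.3, 54.3]), 1.59)
tile [346, 215, 20, 10, 180] (array([45.1, 98.6]), array([56.1, 47.8]), 87.97)
```

Request:
{"api": "servo_tool", "payload": {
  "translation": [
    [0, -0.001, 0.03],
    [0, 0, 0.02],
    [0, 0, 0],
    [-0.014, 0, 0],
    [-0.02, 0, 0],
    [-0.022, 0, 0],
    [-0.022, 0, 0],
    [-0.022, 0, 0],
    [-0.015, 0, 0],
    [-0.006, 0, 0]
  ],
  "turn": [
    [0, 0, 0],
    [0, 0, 0],
    [0, 0, 0],
    [0, 0, 0],
    [0, 0, 0],
    [0, 0, 0],
    [0, 0, 0],
    [0, 0, 0],
    [0, 0, 0],
    [0, 0, 0]
  ]
}}

```text
clock: 14.18
tool_pos: [0.5511, -0.0042, 0.0222]
eef_rot: [-0.06, 0.998, -0.0, -0.012]
contact_force: [-0.3, 0.3, 0.2]
opening: 0.202
finger_force: 0.3
```

Request:
{"api": "servo_tool", "payload": {
  "translation": [
    [-0.003, 0, 0],
    [-0.003, 0, 0],
    [0, 0, 0]
  ],
  "turn": [
    [0, 0, 0],
    [0, 0, 0],
    [0, 0, 0]
  ]
}}

```text
clock: 14.55
tool_pos: [0.5562, -0.0042, 0.0215]
eef_rot: [-0.06, 0.998, -0.001, -0.012]
contact_force: [-0.1, 0.8, 0.2]
opening: 0.202
finger_force: 0.0
```

Run:
```python
from plant import r,optics
from h import *
s=r.get_state(); tcp(s)
```

```text
t 14.55 TCP board [ 0.0097 -0.0094] z 0.0215 y-axis ang-board 90.17 zaxis [-0.0245 -0.0039 -0.9997] open 17.8 F [-0.1  0.8  0.2] ff 0.0
```

Request:
{"api": "servo_tool", "payload": {
  "translation": [
    [0, 0, 0.003],
    [-0.004, 0, 0],
    [-0.003, 0, 0],
    [-0.002, 0, 0],
    [0, 0, 0]
  ],
  "turn": [
    [0, -0.024, 0],
    [0, 0, 0.002],
    [0, 0, 0],
    [0, 0, 0],
    [0, 0, 0]
  ]
}}

```text
clock: 15.18
tool_pos: [0.5601, -0.004, 0.018]
eef_rot: [-0.059, 0.998, -0.002, -0.005]
contact_force: [-11.5, -0.8, 6.9]
opening: 0.201
finger_force: 5.3
```

Run:
```python
from plant import r,optics
from h import *
s=r.get_state(); tcp(s); tiles(optics,s,"side")
```

```text
t 15.18 TCP board [ 0.0136 -0.0097] z 0.018 y-axis ang-board 90.06 zaxis [-0.0104 -0.0039 -0.9999] open 17.7 F [-11.5  -0.8   6.9] ff 5.3
tile [314, 216, 30, 25, 397] (array([ -47.7, -105. ]), array([57.1, 58. ]), 6.29)
```

Request:
{"api": "servo_tool", "payload": {
  "translation": [
    [0.02, 0, 0],
    [0.01, 0, -0.03],
    [0.01, -0.01, -0.02],
    [0.02, -0.028, 0],
    [0.02, -0.028, 0],
    [0.02, -0.028, 0],
    [0.016, 0, 0],
    [0, 0, 0],
    [0, 0, 0]
  ],
  "turn": [
    [0, 0, 0],
    [0, 0, 0],
    [0, 0, 0],
    [0, 0, 0],
    [0, 0, 0],
    [0, 0, 0],
    [0, 0, 0],
    [0, 0, 0],
    [0, 0, 0]
  ]
}}

```text
clock: 16.35
tool_pos: [0.4625, -0.11, 0.0689]
eef_rot: [-0.059, 0.998, -0.0, 0.001]
contact_force: [1.0, 0.2, -0.3]
opening: 0.199
finger_force: 0.0
```

Run:
```python
from plant import r,optics
from h import *
s=r.get_state(); tcp(s); d=tiles(optics,s,"scene")
```

```text
t 16.35 TCP board [-0.0958 -0.1035] z 0.0689 y-axis ang-board 90.05 zaxis [ 1.3e-03 -8.0e-04 -1.0e+00] open 17.5 F [ 1.   0.2 -0.3] ff 0.0
tile [281, 194, 18, 14, 217] (array([ -47.2, -102.5]), array([62.2, 54. ]), 2.99)
tile [309, 215, 19, 10, 179] (array([ 46.8, -13.1]), array([48. , 54.8]), 0.27)
tile [346, 215, 20, 10, 184] (array([45.2, 98.5]), array([55.7, 48.9]), 89.93)
```

Request:
{"api": "servo_tool", "payload": {
  "translation": [
    [0.007, 0, 0.01],
    [0, 0, 0.025],
    [0, 0, 0.017],
    [0, 0, 0],
    [-0.016, 0, 0],
    [-0.018, 0, 0],
    [-0.018, 0, 0],
    [-0.018, 0, 0],
    [-0.018, 0, 0],
    [-0.018, 0, 0]
  ],
  "turn": [
    [0, 0, 0],
    [0, 0, 0],
    [0, 0, 0],
    [0, 0, 0],
    [0, 0, 0],
    [0, 0, 0],
    [0, 0, 0],
    [0, 0, 0],
    [0, 0, 0],
    [0, 0, 0]
  ]
}}

```text
clock: 17.65
tool_pos: [0.5599, -0.0985, 0.0176]
eef_rot: [-0.059, 0.998, -0.0, -0.0]
contact_force: [-0.7, -0.2, -0.1]
opening: 0.203
finger_force: 0.2
```

Run:
```python
from plant import r,optics
from h import *
s=r.get_state(); tcp(s)
```

```text
t 17.65 TCP board [ 0.0024 -0.1034] z 0.0176 y-axis ang-board 90.03 zaxis [-9.e-04 -4.e-04 -1.e+00] open 17.9 F [-0.7 -0.2 -0.1] ff 0.2
```

Request:
{"api": "servo_tool", "payload": {
  "translation": [
    [-0.006, 0, 0],
    [-0.004, 0, 0],
    [-0.004, 0, 0],
    [-0.001, 0, 0],
    [0, 0, 0]
  ],
  "turn": [
    [0, 0, 0],
    [0, 0, 0],
    [0, 0, 0],
    [0, 0, 0],
    [0, 0, 0]
  ]
}}

```text
clock: 18.27
tool_pos: [0.5711, -0.0974, 0.0162]
eef_rot: [-0.059, 0.998, -0.001, -0.003]
contact_force: [-5.2, -0.2, 3.9]
opening: 0.202
finger_force: 2.8
```

Request:
{"api": "servo_tool", "payload": {
  "translation": [
    [0.02, 0, 0],
    [0.005, 0, -0.03],
    [0, 0.02, -0.02],
    [-0.01, 0.05, 0],
    [-0.01, 0.055, 0],
    [-0.01, 0.055, 0],
    [-0.02, 0.05, 0],
    [-0.01, 0.038, 0],
    [0, 0, 0],
    [0, 0, 0]
  ],
  "turn": [
    [0, 0, 0],
    [0, 0, 0],
    [0, 0, 0],
    [0, 0, 0],
    [0, 0, 0],
    [0, 0, 0],
    [0, 0, 0],
    [0, 0, 0],
    [0, 0, 0],
    [0, 0, 0]
  ],
  "grip": 0.0
}}

```text
clock: 19.52
tool_pos: [0.5771, 0.1738, 0.0663]
eef_rot: [-0.059, 0.998, -0.001, -0.0]
contact_force: [0.1, -0.2, -0.9]
opening: 0.003
finger_force: 0.0
```

Run:
```python
from plant import r,optics
from h import *
s=r.get_state(); tcp(s); d=tiles(optics,s,"scene"); tiles(optics,s,"side")
```

```text
t 19.52 TCP board [0.0512 0.1649] z 0.0663 y-axis ang-board 90.09 zaxis [-8.0e-04 -1.8e-03 -1.0e+00] open 0.3 F [ 0.1 -0.2 -0.9] ff 0.0
tile [278, 215, 19, 9, 160] (array([  44.6, -106.3]), array([43.3, 54. ]), 2.16)
tile [309, 215, 19, 10, 186] (array([ 46.6, -13.3]), array([54.6, 44.1]), 89.81)
tile [346, 215, 20, 10, 180] (array([45.4, 98.5]), array([55.8, 45.2]), 88.32)
tile [303, 158, 26, 20, 272] (array([51.1, 97. ]), array([55.6, 58.2]), 1.38)
tile [325, 180, 27, 21, 313] (array([ 51.1, -15.2]), array([58.6, 55.6]), 89.83)
tile [345, 200, 29, 23, 354] (array([  51.1, -107.1]), array([57.8, 55.6]), 89.89)
```

Request:
{"api": "servo_tool", "payload": {
  "translation": [
    [0, 0, 0.03],
    [0, 0, 0.018],
    [0, 0, 0],
    [0, -0.02, 0],
    [0, -0.016, 0],
    [0, -0.016, 0],
    [0, -0.016, 0],
    [0, -0.016, 0],
    [0, -0.016, 0],
    [0, 0, 0]
  ],
  "turn": [
    [0, 0, 0],
    [0, 0, 0],
    [0, 0, 0],
    [0, 0, 0],
    [0, 0, 0],
    [0, 0, 0],
    [0, 0, 0],
    [0, 0, 0],
    [0, 0, 0],
    [0, 0, 0]
  ]
}}

```text
clock: 20.88
tool_pos: [0.5893, 0.0712, 0.018]
eef_rot: [-0.057, 0.998, -0.002, -0.001]
contact_force: [0.0, 0.5, 0.3]
opening: 0.007
finger_force: 0.0
```

Run:
```python
from plant import r,optics
from h import *
s=r.get_state(); tcp(s); d=tiles(optics,s,"scene"); tiles(optics,s,"side")
```

```text
t 20.88 TCP board [0.0513 0.0616] z 0.018 y-axis ang-board 89.87 zaxis [-0.0013 -0.0037 -1.    ] open 0.6 F [0.  0.5 0.3] ff 0.0
tile [278, 215, 19, 9, 161] (array([  45.6, -106.3]), array([40.4, 53.8]), 1.71)
tile [300, 215, 38, 10, 352] (array([ 45.5, -11.3]), array([ 46.4, 112.3]), 0.88)
tile [317, 171, 41, 36, 594] (array([50.6,  3.5]), array([ 56.8, 147.3]), 0.87)
tile [345, 200, 28, 23, 356] (array([  50.9, -107.8]), array([56.1, 57.6]), 0.49)
```

Request:
{"api": "servo_tool", "payload": {
  "translation": [
    [0, -0.009, 0],
    [0, -0.009, 0],
    [-0.001, -0.006, 0],
    [0, -0.004, 0],
    [0, -0.003, 0],
    [0, 0, 0]
  ],
  "turn": [
    [0, 0, 0],
    [0, 0, 0],
    [0, 0, 0],
    [0, 0, 0],
    [0, 0, 0],
    [0, 0, 0]
  ]
}}

```text
clock: 21.72
tool_pos: [0.5935, 0.0435, 0.0183]
eef_rot: [-0.059, 0.998, -0.001, -0.001]
contact_force: [-1.8, 1.9, 1.8]
opening: 0.005
finger_force: 1.2
```

Run:
```python
from plant import r,optics
from h import *
s=r.get_state(); tcp(s); d=tiles(optics,s,"scene"); tiles(optics,s,"side")
```

```text
t 21.73 TCP board [0.0523 0.0336] z 0.0183 y-axis ang-board 90.05 zaxis [-0.0013 -0.0011 -1.    ] open 0.5 F [-1.8  1.9  1.8] ff 1.2
tile [273, 215, 66, 10, 520] (array([ 44.4, -50.8]), array([193.9,  49.6]), 89.04)
tile [324, 178, 52, 48, 908] (array([ 50.7, -52.6]), array([ 56.7, 189.6]), 0.53)
```

Request:
{"api": "servo_tool", "payload": {
  "translation": [
    [0, -0.003, 0],
    [0, -0.003, 0],
    [0, -0.002, 0],
    [0, -0.002, 0],
    [0, 0, 0]
  ],
  "turn": [
    [0, 0, 0],
    [0, 0, 0],
    [0, 0, 0],
    [0, 0, 0],
    [0, 0, 0]
  ]
}}

```text
clock: 22.45
tool_pos: [0.5937, 0.0432, 0.0188]
eef_rot: [-0.062, 0.998, 0.007, -0.0]
contact_force: [-5.5, 15.9, -0.5]
opening: 0.005
finger_force: 8.1
```

Run:
```python
from plant import r,optics
from h import *
s=r.get_state(); tcp(s)
```

```text
t 22.45 TCP board [0.0524 0.0333] z 0.0188 y-axis ang-board 90.39 zaxis [-0.0011  0.013  -0.9999] open 0.4 F [-5.5 15.9 -0.5] ff 8.1
```

Request:
{"api": "servo_tool", "payload": {
  "translation": [
    [0, 0.012, 0],
    [0, 0.01, 0],
    [0, 0, -0.04],
    [0, 0, -0.05],
    [-0.015, -0.04, -0.04],
    [-0.02, -0.045, -0.03],
    [0, -0.028, 0],
    [0, 0, 0],
    [0, 0, 0],
    [0, 0, 0]
  ],
  "turn": [
    [0, 0, 0],
    [0, 0, 0],
    [0, 0, 0],
    [0, 0, 0],
    [0, 0, 0],
    [0, 0, 0],
    [0, 0, 0],
    [0, 0, 0],
    [0, 0, 0],
    [0, 0, 0]
  ]
}}

```text
clock: 23.7
tool_pos: [0.6402, -0.0506, 0.1783]
eef_rot: [-0.06, 0.998, -0.0, -0.001]
contact_force: [-0.3, 0.5, 0.6]
opening: 0.008
finger_force: 0.0
```

```bash
cat > chk.py <<'E'
from plant import r,optics
from h import *
s=r.get_state(); tcp(s)
d=optics.snapshot("wrist"); P=pts(d); z=P[...,2]; Pb=P.copy(); Pb[...,:2]=tob(P)
m=(abs(Pb[...,0]-.04)<.039)&(Pb[...,1]>-.1495)&(Pb[...,1]<.1)&(z>.022)&(z<.034)
for st,Q in blobs(m,Pb,60): print("row",st.tolist(),rect(Q[:,:2]))
T=Pb[m]; 
for a,b in((-.148,-.096),(-.092,-.04),(-.036,.016)):   # per tile: near edge line and far limit
    q=T[(T[:,1]>a)&(T[:,1]<b)]; e=[];yy=np.arange(a+.002,b-.004,.004)
    for y in yy: e.append(q[(q[:,1]>=y)&(q[:,1]<y+.004),0].min())
    print("near edge bx mean",np.mean(e).round(4),"slope",np.polyfit(yy,e,1)[0].round(3),"(want .024)")
f=(abs(Pb[...,1])<.1)&(z>.037)&(z<.043); print("fence face bx",np.percentile(Pb[f][:,0],1).round(4))
k=(Pb[...,1]<-.13)&(Pb[...,1]>-.2)&(abs(Pb[...,0]-.035)<.03)&(z>.0315)&(z<.037); print("block y",np.percentile(Pb[k][:,1],[2,98]).round(4) if k.any() else None)
v,u=np.where(m); c=d["img"][max(0,v.min()-30):v.max()+50,max(0,u.min()-50):u.max()+50]
cv2.imwrite("pics/row.png",cv2.resize(c[:,:,::-1],None,fx=2,fy=2,interpolation=cv2.INTER_CUBIC)[:600,:800])
E
python3 chk.py
```

```text
t 23.7 TCP board [ 0.0877 -0.0653] z 0.1783 y-axis ang-board 90.2 zaxis [-1.3e-03 -5.0e-04 -1.0e+00] open 0.7 F [-0.3  0.5  0.6] ff 0.0
row [236, 103, 165, 76, 8370] (array([ 40. , -65.2]), array([168.5,  77.8]), 89.93)
near edge bx mean 0.0237 slope -0.003 (want .024)
near edge bx mean 0.0244 slope 0.015 (want .024)
near edge bx mean 0.0244 slope -0.003 (want .024)
fence face bx 0.08
block y [-0.1778 -0.1495]
```

View pics/row.png

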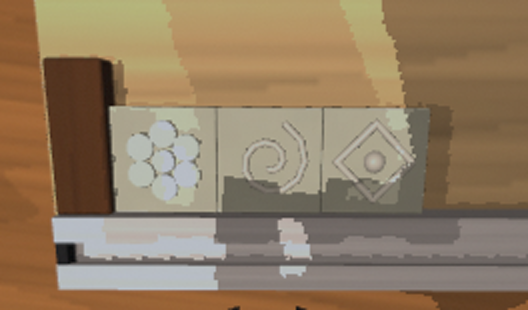

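The picture shows rosette, scroll and diamond, left to right, flush with the fence and tight against the dark block at (110,160). The row measures 168.5 mm, and the near edges sit at 24 ± 0.4 mm. I'm handing it in.

```bash
python3 -c "
from plant import r
print(r.finish_job())"
```

```text
the job is handed in; nothing more can be done
None
```

The job is handed in at about 24 s on the robot's clock: the stop lies in the tray, and the three tiles form a tight, square row against the fence and end block (no verdict was returned).

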